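# Set the probe carriage with the thumbwheel and zero it

## Task

On the sensor trainer, roll the recessed thumbwheel with a fingertip until the carriage's pointer is lined up with the point of the pointed marker, then take your finger off the wheel and press the round zero key fully down and let it up again. Move the carriage only by the wheel and do not touch it, press on the wheel only lightly, and leave the loose things where they are.

Things in the scene. Friction and masses are not known exactly. Their poses are not given: they have to be found in the camera images.
- trainer: The sensor trainer: a fixed flat cream box 240 (x) x 300 (y) x 60 mm high with carrying handles on its +y and -y sides. Origin under its centre, at table height. z up, x away from the robot when square to it, y to the left, along the carriage slide. It stands at yaw up to 0.35 rad either way.
- wheel_top (a point): Topmost point of the rim of the resting thumbwheel: knurled steel, 40 mm diameter, 12 mm wide, sunk in a slot (16 x 42 mm) of the trainer's panel so that only its top 6 mm stand proud (26 mm of exposed rim). Axes as the trainer's.
- thumbwheel: The thumbwheel itself; origin on its axle, 20 mm below the rim's top; its x is the axle and it turns about x; stops 4.5 rad either way from the start. The axle is rigid. About 2.5 N along the rim turns it; pressed from above with 5 to 12 N it follows the fingertip, under about 3 N it slips; it stays where left. Rim rolled to +y drives the carriage to +y, half as far. Over 30 N on it is too much.
- carriage: Probe carriage: a black block 60 (x) x 36 (y) x 20 mm with a steel probe tube along y on top (34 mm above the panel at its highest), riding on two steel rods along y; its near side is 50 mm beyond the wheel's centre. Origin at panel height under its centre. Not to be touched (over 1 N counts).
- pointer_tip (a point): Tip of the flat pointed steel pointer that sticks out 18 mm from the carriage's far side (+x), over the scale, 15 mm above the panel; moves with the carriage. Axes as the trainer's.
- index_tip (a point): Point of the pointed marker, one of two bare aluminium markers fixed on a black bar beyond the scale, 20 mm wide, 14 mm high. Its triangular nose points to -x, at the pointer's height, 5 mm beyond the pointer's tip when lined up. It is 18 to 36 mm to either side of the carriage's start. Axes as the trainer's; lined up means the same y in these axes.
- square_face (a point): Middle of the blunt nose of the other marker, square-nosed and otherwise the same: not the one to go to. On the other side of the carriage.
- zero_key_top (a point): Centre of the top of the round black zero key, 24 mm diameter, in a grey housing on the panel 110 mm to the +y side of the wheel.
- zero_key (a joint): Travel of the zero key, m: 0 up, 0.006 fully down (4 N); it springs up again.
- weight_mid (a point): Brass weight with a knob, 28 mm diameter, 30 mm high, standing loose on the panel on the wheel's -y side; this point is half-way up. To be left alone.
- screwdriver: Screwdriver lying loose on the table to the trainer's +y side. To be left alone.
- sample_plate: Loose aluminium plate 60 x 40 x 10 mm on the table to the trainer's -y side; origin under its centre. To be left alone.

How it is judged:
By the outcome, as a careful person would: the job done as asked, in the order asked, and still so for the second after the job is handed in, with the robot touching nothing.
It also fails if it takes over 64 s, if anything falls off the work surface, if the arm or the gripper's body presses on something with over 40 N, if the wrist force passes 120 N, or if a joint passes its speed limit or range.

## Robot

A 6-joint arm with a two-finger parallel gripper is mounted at the origin on the work surface. World frame = base frame: x ahead of the robot, y to its left, z up, the work surface at z = 0. Lengths are in m, angles in rad, forces in N, time in s.
With the tool pointing down it reaches from about 0.325 to 0.9 m from the base axis. Payload 3.5 kg.
Tool frame: the origin (TCP) lies at the very end of the fingers, on their centre line; the grasp point (between the pads) lies 19 mm behind it; z points along the fingers, y is the direction in which the jaws open and shut (so a half turn about z gives the same grasp; the last joint's range is limited). The gripper opens to 85 mm and grips with 20 to 120 N. Pads are 22 mm wide; open, the fingers measure 114 mm over their backs; the gripper's body (76 mm by 85 mm) begins 54 mm behind the grasp point. The pads swing forward as they close: fully open they stand 13 mm farther back than shut.
Start: joints at [-0.103, 0.276, -0.026, 1.268, 0, 1.467], TCP at [0.625, -0, 0.231] pointing down, gripper open.
Joint ranges: [-3.12, 3.12], [-0.85, 1.88], [-1.08, 1.24], [-1.95, 2.15], [-1.57, 1.53], [-3.14, 3.14]. Speed limits (rad/s): [2.57, 2.57, 3.14, 3.14, 3.14, 3.14].

## Interface

Orientations are given as a rotation vector (axis times angle).
In Python, from rig import robot gives the robot as it stands.
- The arm moves only by the shell command python3 -m jog 'ROWS'. ROWS is JSON, a list of rows, each an object of numbers: "gripper": the gripper's target within -1 to 1 (fully open at 1, half-way at 0, shut at -1); "dx", "dy", "dz": the shift along the tool's x, y, z in m; "roll": the turn about the tool's z in degrees. In form: [{"gripper": .., "dx": .., "dy": .., "dz": .., "roll": ..}, ...]. A call has 1 to 10 rows; each row is the pose to reach, as a shift and turn from the pose commanded when the call began, along the tool's axes at that moment; what a row does not reach only later rows make up. A row lasts 1/10 s, in which the tool goes at most 50 mm and 8.59 degrees, less where a joint would pass 70% of its speed; a pose out of reach is approached as far as the arm can. A call with a gripper value outside its range is refused whole. The fingers move at their own pace and stop on an object; the grip force is fixed at half the most. Time passes only in rows, so rows that repeat a pose let the fingers close. It gives the time, the measured TCP pose, the force and the opening at its end, in the units of the state.
- robot.state(): the state, without advancing time (a new reading comes with each control period).
- robot.capture(name): name is "scene" or "side" or "wrist"; returns a dict with "img" (384x512x3 uint8, red, green, blue), "intrinsics" (3x3 intrinsics, pixels), "eye" and "rotation" of the camera in the world; the wrist camera has in their place "mount" (4x4, takes a point from camera to tool coordinates, whose origin is the TCP and whose axes are the flange's). Camera axes: x right, y up, looking along -z (the intrinsics and any distortion apply to the point x, -y, -z); pixel columns grow to the right and rows downward; lengths in m; the calibration is good to about 2 mm. A picture is of the moment at which its call begins: read the wrist's pose just before it. There is no depth.
- robot.job_done(): hands the job in, once; it reports no verdict.
The state is a dict: "time": time; "q": joint angles; "joint_vel": joint speeds; "tau": joint torques, N m; "position": TCP position; "tcp_rot": TCP orientation; "force": force on the tool from outside, world axes, zero at the start; "moment": the same for the moment, N m; "width": opening from 0.0 (shut) to 1.0 (fully open).
Only numpy, scipy, OpenCV 4.12 (cv2) and the standard library are available. Lean on these libraries where they do the work, as an engineer would, in place of code of your own. Each camera call takes 0.05 s, during which the arm holds its last target. There are 200 camera calls.

## Working session

There is one attempt and no reset: what is moved stays moved. The work goes in short steps, Python scripts to look and compute and a shell command to move; the robot and the scene stay as the last step left them, time stands still between calls to the robot, and variables do not carry over. Pictures are saved under pics/ and viewed, about 8 in all and at most 12, crops included, and the job is handed in when it is done.

```bash
mkdir -p pics
cat > h.py <<'E'
import numpy as np, cv2
from scipy.spatial.transform import Rotation as R
from rig import robot
def cap(n):
    s=robot.state(); c=robot.capture(n); 
    if n=="wrist":
        T=np.eye(4); T[:3,:3]=R.from_rotvec(s["tcp_rot"]).as_matrix(); T[:3,3]=s["position"]
        M=T@np.array(c["mount"]); c["eye"]=M[:3,3]; c["rotation"]=M[:3,:3]
    return c
def ray(c,u,v):
    K=np.array(c["intrinsics"]); p=np.linalg.inv(K)@[u,v,1]
    return np.array(c["eye"]),np.array(c["rotation"])@[p[0],-p[1],-p[2]]
def onz(c,u,v,z):
    e,d=ray(c,u,v); return e+d*(z-e[2])/d[2]
def proj(c,P):
    q=np.array(c["rotation"]).T@(np.array(P)-c["eye"]); K=np.array(c["intrinsics"]); h=K@[q[0],-q[1],-q[2]]; return h[:2]/h[2]
def tri(L):
    A=np.zeros((3,3));b=np.zeros(3)
    for c,u,v in L:
        e,d=ray(c,u,v); d=d/np.linalg.norm(d); P=np.eye(3)-np.outer(d,d); A+=P;b+=P@e
    return np.linalg.solve(A,b)
def save(n,im): cv2.imwrite("pics/"+n+".png",cv2.cvtColor(im,cv2.COLOR_RGB2BGR))
E
python3 - <<'E'
from h import *
import pickle
cs={n:cap(n) for n in("scene","side","wrist")}
pickle.dump(cs,open("c0.pkl","wb"))
for n in cs: save(n+"0",cs[n]["img"]); print(n,{k:np.round(v,3).tolist() if not isinstance(v,str) else v for k,v in cs[n].items() if k!="img"})
print(robot.state())
save("both0",cv2.resize(np.vstack([cs["scene"]["img"],cs["side"]["img"]]),None,fx=.78,fy=.78))
E
```

```text
scene {'intrinsics': [[352.738, 0.0, 260.685], [0.0, 352.738, 190.891], [0.0, 0.0, 1.0]], 'eye': [1.139, 0.067, 0.498], 'rotation': [0.693, 0.772, 1.498]}
side {'intrinsics': [[371.657, 0.0, 260.504], [0.0, 371.657, 183.997], [0.0, 0.0, 1.0]], 'eye': [0.381, -0.604, 0.568], 'rotation': [0.915, -0.148, -0.29]}
wrist {'intrinsics': [[282.006, 0.0, 253.951], [0.0, 282.006, 190.615], [0.0, 0.0, 1.0]], 'mount': [[0.0, 0.946, 0.325, 0.085], [1.0, -0.001, 0.001, -0.0], [0.002, 0.325, -0.946, -0.142], [0.0, 0.0, 0.0, 1.0]], 'eye': [0.624, 0.085, 0.373], 'rotation': [[1.0, -0.001, 0.003], [0.0, 0.946, 0.325], [-0.004, -0.325, 0.946]]}
{'time': 0.15, 'q': array([-1.03400963e-01,  2.76984108e-01, -2.75517798e-02,  1.26798848e+00,
        2.69054732e-05,  1.46744393e+00]), 'joint_vel': array([ 7.65658386e-05, -2.61086551e-03,  3.36664669e-03, -1.90127113e-04,
        1.19516154e-03, -1.69763358e-05]), 'tau': array([ 1.17211301e-03, -4.46055973e+01,  2.95638728e+01,  1.04999804e-02,
       -4.45402588e-05, -1.76044369e-05]), 'position': array([6.24400949e-01, 5.94815045e-05, 2.30407162e-01]), 'tcp_rot': array([-2.22053454e+00, -2.22042664e+00,  1.67752158e-03]), 'force': array([-0.96229641, -0.00414788,  0.38739843]), 'moment': array([-0.02237424,  0.03374898,  0.05258845]), 'width': 0.9984753785622137}
```

```bash
sed -i 's/^    return c$/    c["rotation"]=np.array(c["rotation"])\n    if c["rotation"].ndim==1: c["rotation"]=R.from_rotvec(c["rotation"]).as_matrix()\n    return c/' h.py
```

```text
(no output)
```

View pics/both0.png

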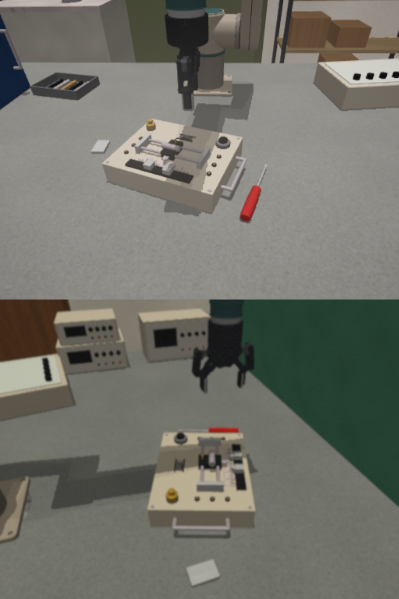

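View pics/wrist0.png

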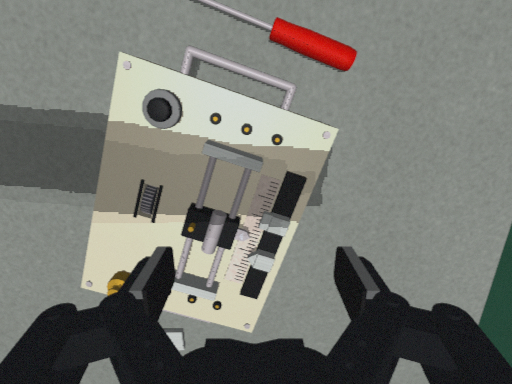

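```bash
cat > a.py <<'E'
from h import *
import pickle
c=pickle.load(open("c0.pkl","rb"))["wrist"]
P=[onz(c,u,v,.06)[:2] for u,v in [(119,53),(337,130),(251,331),(82,288)]]
B=np.array([[-.12,.15],[.12,.15],[.12,-.15],[-.12,-.15]])
M,_=cv2.estimateAffinePartial2D(B,np.array(P)); print(M,np.hypot(*M[:,0]),"yaw",np.arctan2(M[1,0],M[0,0]))
print(np.round(P,4)); y=np.arctan2(M[1,0],M[0,0]);Rz=np.array([[np.cos(y),-np.sin(y)],[np.sin(y),np.cos(y)]])
o=np.mean(P,0)
for n,u,v,z in [("wheel",149,201,.066),("key",161,107,.075),("wt",118,285,.09),("pt",247,236,.075),("m1",266,226,.075),("m2",253,257,.075)]:
    q=onz(c,u,v,z); print(n,q.round(4),(Rz.T@(q[:2]-o)).round(4))
im=c["img"][160:310,120:320]; save("z0",cv2.resize(im,None,fx=4,fy=4,interpolation=cv2.INTER_CUBIC))
E
python3 a.py
```

```text
[[ 0.9400049   0.31195591  0.55367967]
 [-0.31195591  0.9400049  -0.05587662]] 0.9904169376855656 yaw -0.32042960990673025
[[ 0.4876  0.1231]
 [ 0.7139  0.047 ]
 [ 0.6192 -0.233 ]
 [ 0.394  -0.1607]]
wheel [ 0.501  -0.0339  0.066 ] [-0.0569  0.0042]
key [0.5291 0.0717 0.075 ] [-0.0635  0.1133]
wt [ 0.4603 -0.1327  0.09  ] [-0.0644 -0.1023]
pt [ 0.6152 -0.0745  0.075 ] [0.0643 0.0017]
m1 [ 0.6374 -0.0614  0.075 ] [0.0813 0.0211]
m2 [ 0.6223 -0.1031  0.075 ] [ 0.0799 -0.0232]
```

```bash
python3 -m jog '[{"gripper":-1},{"gripper":-1},{"gripper":-1},{"gripper":-1},{"gripper":-1},{"gripper":-1}]'
```

```text
invalid input
```

View pics/z0.png

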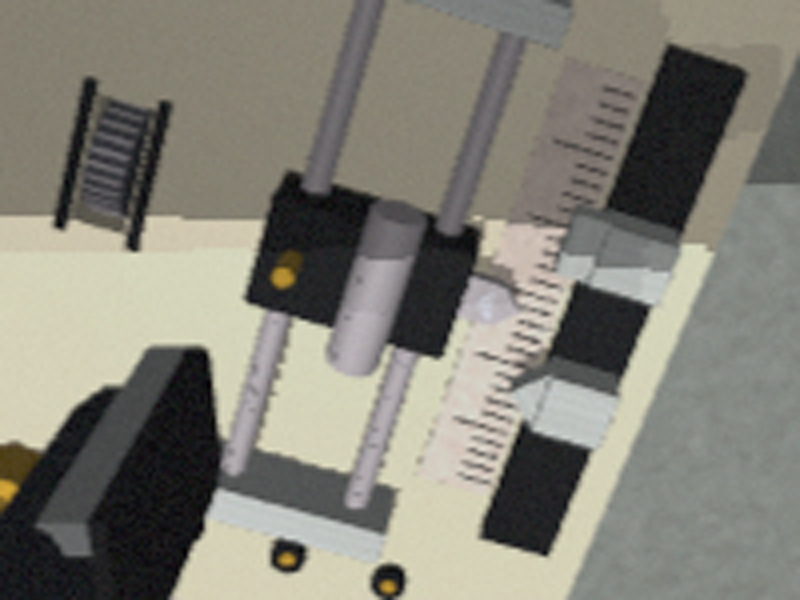

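```bash
python3 -m jog '[{"gripper":-1,"dx":-0.034,"dy":-0.123,"dz":0,"roll":18.4},{"gripper":-1,"dx":-0.034,"dy":-0.123,"dz":0,"roll":18.4},{"gripper":-1,"dx":-0.034,"dy":-0.123,"dz":0,"roll":18.4},{"gripper":-1,"dx":-0.034,"dy":-0.123,"dz":0,"roll":18.4},{"gripper":-1,"dx":-0.034,"dy":-0.123,"dz":0.05,"roll":18.4},{"gripper":-1,"dx":-0.034,"dy":-0.123,"dz":0.10,"roll":18.4},{"gripper":-1,"dx":-0.034,"dy":-0.123,"dz":0.11,"roll":18.4},{"gripper":-1,"dx":-0.034,"dy":-0.123,"dz":0.11,"roll":18.4},{"gripper":-1,"dx":-0.034,"dy":-0.123,"dz":0.11,"roll":18.4}]'
cat > shot.py <<'E'
import sys,pickle
from h import *
n=sys.argv[1]
cs={k:cap(k) for k in("scene","side","wrist")}; pickle.dump(cs,open(n+".pkl","wb"))
s=robot.state(); print({k:np.round(s[k],4).tolist() for k in("time","position","force","width")})
save(n,cs["wrist"]["img"])
E
python3 shot.py s1
```

```text
time: 1.05
position: [0.5039, -0.0342, 0.123]
tcp_rot: [2.546, 1.837, 0.003]
force: [-0.9, -0.2, 0.2]
width: -0.002
{'time': 1.2, 'position': [0.5045, -0.0344, 0.1239], 'force': [0.7847, -0.1665, 0.009], 'width': -0.0002}
```

View pics/s1.png

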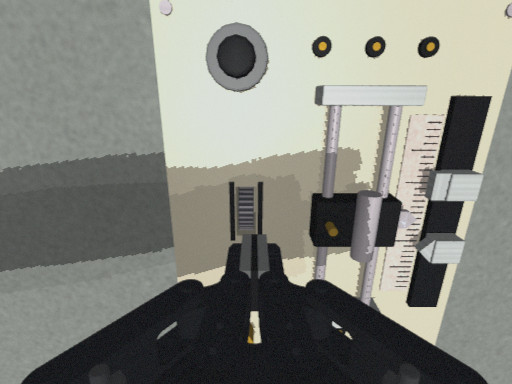

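```bash
cat > b.py <<'E'
from h import *
import pickle
c=pickle.load(open("s1.pkl","rb"))["wrist"]
def yw(a,b,z,ax):
    d=(onz(c,*b,z)-onz(c,*a,z))[:2]; return np.degrees(np.arctan2(d[1],d[0])-(np.pi/2 if ax else 0))
print("yaws",yw((177,278),(154,26),.06,1),yw((321,46),(429,46),.065,0),yw((318,95),(424,95),.08,0),yw((166,7),(509,10),.06,0))
T=np.array(robot.state()["position"]); Rt=R.from_rotvec(robot.state()["tcp_rot"]).as_matrix()
print(Rt.round(3).tolist())
for n,u,v,z in [("wheel",246.5,209,.066),("key",236,57,.075),("pt",412.5,218.5,.075),("nose",421,250.5,.075)]:
    q=onz(c,u,v,z); print(n,q.round(4),"tool",(Rt.T@(q-T)).round(4))
E
python3 b.py
python3 - <<'E'
import cv2,sys; sys.path.insert(0,'.')
from h import *
import pickle
c=pickle.load(open("s1.pkl","rb"))["wrist"]["img"]
a=cv2.resize(c[170:270,380:480],(400,400),interpolation=cv2.INTER_CUBIC);b=cv2.resize(c[170:270,200:300],(400,400),interpolation=cv2.INTER_CUBIC)
save("z1",np.hstack([a,b]))
E
```

```text
yaws -19.03989829962834 -18.342931509575568 -18.37183437095089 -18.755630262912323
[[0.315, 0.949, 0.005], [0.949, -0.315, -0.001], [0.001, 0.005, -1.0]]
wheel [ 0.4991 -0.032   0.066 ] tool [ 0.0005 -0.0061  0.0579]
key [0.5272 0.0695 0.075 ] tool [ 0.1057 -0.0115  0.0489]
pt [ 0.6153 -0.0749  0.075 ] tool [-0.0035  0.1176  0.0495]
nose [ 0.6177 -0.1043  0.075 ] tool [-0.0307  0.1292  0.0495]
```

View pics/z1.png

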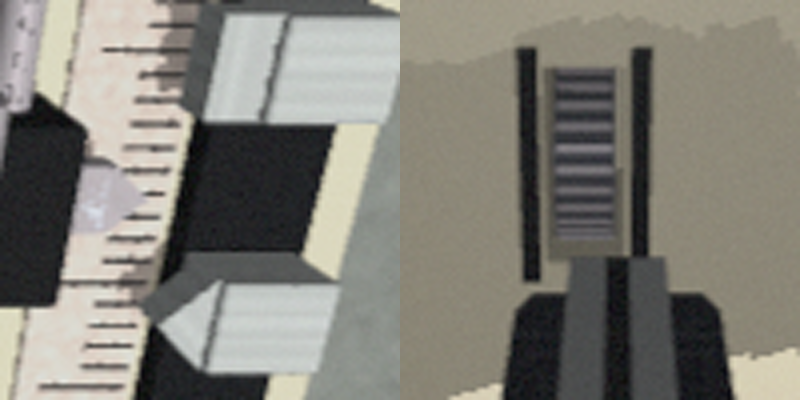

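```bash
python3 -m jog '[{"gripper":-1,"dx":0.0085,"dy":-0.006,"dz":0.02,"roll":0},{"gripper":-1,"dx":0.0085,"dy":-0.006,"dz":0.04,"roll":0},{"gripper":-1,"dx":0.0085,"dy":-0.006,"dz":0.05,"roll":0},{"gripper":-1,"dx":0.0085,"dy":-0.006,"dz":0.05,"roll":0},{"gripper":-1,"dx":0.0085,"dy":-0.006,"dz":0.05,"roll":0}]'; python3 -m jog '[{"gripper":-1,"dx":0,"dy":0,"dz":0.003,"roll":0},{"gripper":-1,"dx":0,"dy":0,"dz":0.003,"roll":0},{"gripper":-1,"dx":0,"dy":0,"dz":0.003,"roll":0}]'
```

```text
time: 1.7
position: [0.4999, -0.0243, 0.0723]
tcp_rot: [2.547, 1.837, 0.002]
force: [0.2, 0.9, 0.2]
width: -0.004
time: 2.0
position: [0.4994, -0.0242, 0.0688]
tcp_rot: [2.548, 1.837, 0.001]
force: [-1.2, -0.8, 0.6]
width: 0.001
```

```bash
python3 -m jog '[{"gripper":-1,"dx":0,"dy":0.002,"dz":0.001,"roll":0},{"gripper":-1,"dx":0,"dy":0.002,"dz":0.001,"roll":0},{"gripper":-1,"dx":0,"dy":0.002,"dz":0.001,"roll":0}]'; python3 -m jog '[{"gripper":-1,"dx":0,"dy":0,"dz":0.001,"roll":0},{"gripper":-1,"dx":0,"dy":0,"dz":0.001,"roll":0},{"gripper":-1,"dx":0,"dy":0,"dz":0.001,"roll":0}]';python3 -m jog '[{"gripper":-1,"dx":0,"dy":0,"dz":0.0005,"roll":0},{"gripper":-1,"dx":0,"dy":0,"dz":0.0005,"roll":0},{"gripper":-1,"dx":0,"dy":0,"dz":0.0005,"roll":0}]'
```

```text
time: 2.3
position: [0.501, -0.0247, 0.0673]
tcp_rot: [2.548, 1.838, 0.0]
force: [-0.3, 0.4, 0.7]
width: 0.005
time: 2.6
position: [0.5008, -0.0246, 0.0662]
tcp_rot: [-2.548, -1.838, 0.0]
force: [-0.1, 0.9, -0.4]
width: -0.006
time: 2.9
position: [0.5009, -0.0247, 0.0658]
tcp_rot: [-2.548, -1.838, 0.0]
force: [0.7, 0.0, 0.3]
width: -0.0
```

```bash
for i in 1 2; do python3 -m jog '[{"gripper":-1,"dx":0,"dy":0,"dz":0.0005,"roll":0},{"gripper":-1,"dx":0,"dy":0,"dz":0.0005,"roll":0},{"gripper":-1,"dx":0,"dy":0,"dz":0.0005,"roll":0}]' | grep -E "pos|force"; done
```

```text
position: [0.501, -0.0247, 0.0654]
force: [-0.7, -0.6, 0.6]
position: [0.501, -0.0247, 0.0651]
force: [-2.4, 0.0, 4.9]
```

```bash
python3 -m jog '[{"gripper":-1,"dx":0,"dy":0,"dz":0.0003,"roll":0},{"gripper":-1,"dx":0,"dy":0,"dz":0.0003,"roll":0},{"gripper":-1,"dx":0,"dy":0,"dz":0.0003,"roll":0}]' | grep -E "pos|force"
```

```text
position: [0.5011, -0.0248, 0.0651]
force: [-2.1, -0.3, 6.0]
```

```bash
python3 -m jog '[{"gripper":-1,"dx":0,"dy":0,"dz":0.0003,"roll":0},{"gripper":-1,"dx":-0.002,"dy":0,"dz":0.0003,"roll":0},{"gripper":-1,"dx":-0.004,"dy":0,"dz":0.0003,"roll":0},{"gripper":-1,"dx":-0.006,"dy":0,"dz":0.0003,"roll":0},{"gripper":-1,"dx":-0.006,"dy":0,"dz":0.0003,"roll":0}]' | grep -E "pos|force";  python3 -m jog '[{"gripper":-1,"dx":-0.002,"dy":0,"dz":0,"roll":0},{"gripper":-1,"dx":-0.004,"dy":0,"dz":0,"roll":0},{"gripper":-1,"dx":-0.006,"dy":0,"dz":0,"roll":0},{"gripper":-1,"dx":-0.008,"dy":0,"dz":0,"roll":0},{"gripper":-1,"dx":-0.010,"dy":0,"dz":0,"roll":0},{"gripper":-1,"dx":-0.010,"dy":0,"dz":0,"roll":0}]' | grep -E "pos|force"; python3 shot.py s2
python3 - <<'E'
from h import *
import pickle
c=pickle.load(open("s2.pkl","rb"))["wrist"]["img"]
save("z2",cv2.resize(c[100:340,260:500],(600,600),interpolation=cv2.INTER_CUBIC))
E
```

```text
position: [0.4997, -0.0291, 0.0657]
force: [-3.1, 4.8, 12.8]
position: [0.4963, -0.039, 0.0658]
force: [-3.4, 3.1, 14.0]
{'time': 5.05, 'position': [0.4963, -0.039, 0.0657], 'force': [-3.9643, 3.2224, 13.7533], 'width': -0.0017}
```

View pics/z2.png

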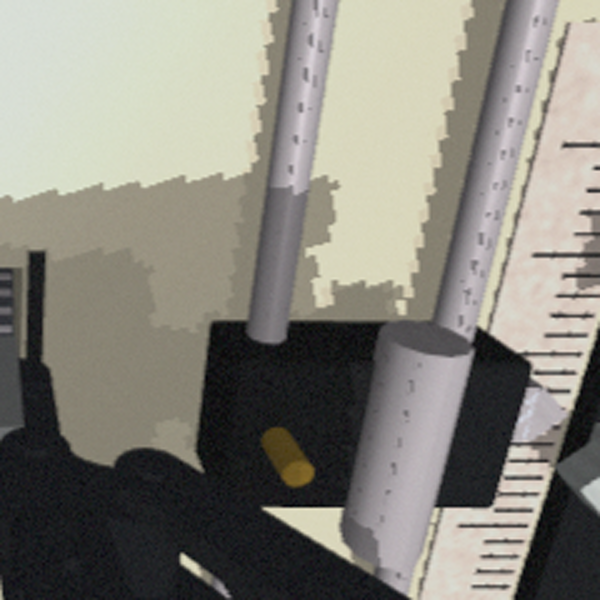

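```bash
python3 -m jog '[{"gripper":-1,"dx":0,"dy":0,"dz":-0.004,"roll":0},{"gripper":-1,"dx":0.008,"dy":0,"dz":-0.004,"roll":0},{"gripper":-1,"dx":0.016,"dy":0,"dz":-0.004,"roll":0},{"gripper":-1,"dx":0.016,"dy":0,"dz":-0.004,"roll":0},{"gripper":-1,"dx":0.016,"dy":0,"dz":-0.001,"roll":0},{"gripper":-1,"dx":0.016,"dy":0,"dz":-0.0002,"roll":0},{"gripper":-1,"dx":0.016,"dy":0,"dz":-0.0002,"roll":0},{"gripper":-1,"dx":0.016,"dy":0,"dz":-0.0002,"roll":0}]' | grep -E "pos|force";  python3 -m jog '[{"gripper":-1,"dx":-0.002,"dy":0,"dz":0,"roll":0},{"gripper":-1,"dx":-0.004,"dy":0,"dz":-0.0002,"roll":0},{"gripper":-1,"dx":-0.006,"dy":0,"dz":-0.0003,"roll":0},{"gripper":-1,"dx":-0.008,"dy":0,"dz":-0.0003,"roll":0},{"gripper":-1,"dx":-0.010,"dy":0,"dz":-0.0003,"roll":0},{"gripper":-1,"dx":-0.012,"dy":0,"dz":-0.0003,"roll":0},{"gripper":-1,"dx":-0.014,"dy":0,"dz":-0.0003,"roll":0},{"gripper":-1,"dx":-0.016,"dy":0,"dz":-0.0003,"roll":0},{"gripper":-1,"dx":-0.016,"dy":0,"dz":-0.0003,"roll":0}]' | grep -E "pos|force"; python3 shot.py s3
python3 - <<'E'
from h import *
import pickle
# carriage black-block detection: centroid of the knob (orange) tracked as carriage marker
for n in("s1","s2","s3"):
    c=pickle.load(open(n+".pkl","rb"))["wrist"]; im=c["img"].astype(int)
    m=((im[...,0]-im[...,2]>60)&(im[...,0]>90)).astype(np.uint8); m[:130]=0; m[:,:280]=0
    k,l,s,ce=cv2.connectedComponentsWithStats(m); 
    i=1+np.argmax(s[1:,4]); q=onz(c,*ce[i],.088); y=-.322
    print(n,s[i,4],ce[i],q,"ty",-np.sin(y)*q[0]+np.cos(y)*q[1])
E
```

```text
position: [0.5012, -0.0244, 0.0649]
force: [-1.1, 1.5, 5.2]
position: [0.4962, -0.0393, 0.0658]
force: [-2.3, 2.9, 9.4]
{'time': 6.9, 'position': [0.4962, -0.0393, 0.0658], 'force': [-2.4493, 2.5513, 10.1778], 'width': 0.0047}
s1 51 [332.8627451  231.82352941] [ 0.55469207 -0.05921355  0.088     ] ty 0.11937005887574156
s2 96 [378.76041667 288.79166667] [ 0.55328612 -0.06848243  0.088     ] ty 0.11013262363252534
s3 93 [376.4516129  301.66666667] [ 0.55060327 -0.07639735  0.088     ] ty 0.10177546976901591
```

```bash
python3 -m jog '[{"gripper":-1,"dx":0,"dy":0,"dz":-0.004,"roll":0},{"gripper":-1,"dx":0.008,"dy":0,"dz":-0.004,"roll":0},{"gripper":-1,"dx":0.016,"dy":0,"dz":-0.004,"roll":0},{"gripper":-1,"dx":0.016,"dy":0,"dz":-0.004,"roll":0},{"gripper":-1,"dx":0.016,"dy":0,"dz":-0.001,"roll":0},{"gripper":-1,"dx":0.016,"dy":0,"dz":0.0002,"roll":0},{"gripper":-1,"dx":0.016,"dy":0,"dz":0.0002,"roll":0},{"gripper":-1,"dx":0.016,"dy":0,"dz":0.0002,"roll":0}]' | grep -E "pos|force";  python3 -m jog '[{"gripper":-1,"dx":-0.002,"dy":0,"dz":0,"roll":0},{"gripper":-1,"dx":-0.004,"dy":0,"dz":-0.0002,"roll":0},{"gripper":-1,"dx":-0.006,"dy":0,"dz":-0.0003,"roll":0},{"gripper":-1,"dx":-0.008,"dy":0,"dz":-0.0003,"roll":0},{"gripper":-1,"dx":-0.010,"dy":0,"dz":-0.0003,"roll":0},{"gripper":-1,"dx":-0.012,"dy":0,"dz":-0.0003,"roll":0},{"gripper":-1,"dx":-0.014,"dy":0,"dz":-0.0003,"roll":0},{"gripper":-1,"dx":-0.016,"dy":0,"dz":-0.0003,"roll":0},{"gripper":-1,"dx":-0.016,"dy":0,"dz":-0.0003,"roll":0}]' | grep -E "pos|force"
python3 -m jog '[{"gripper":-1,"dx":0,"dy":0,"dz":-0.04,"roll":0},{"gripper":-1,"dx":0,"dy":0,"dz":-0.06,"roll":0},{"gripper":-1,"dx":-0.04,"dy":0.03,"dz":-0.06,"roll":0},{"gripper":-1,"dx":-0.08,"dy":0.06,"dz":-0.06,"roll":0},{"gripper":-1,"dx":-0.11,"dy":0.06,"dz":-0.06,"roll":0},{"gripper":-1,"dx":-0.11,"dy":0.06,"dz":-0.06,"roll":0},{"gripper":-1,"dx":-0.11,"dy":0.06,"dz":-0.06,"roll":0},{"gripper":-1,"dx":-0.11,"dy":0.06,"dz":-0.06,"roll":0}]' | grep -E "pos|force"; python3 shot.py s4
```

```text
position: [0.5012, -0.0245, 0.065]
force: [-1.1, 1.2, 5.3]
position: [0.4962, -0.0393, 0.0658]
force: [-1.6, 2.8, 8.6]
position: [0.5175, -0.1623, 0.1243]
force: [-0.1, -0.5, -0.1]
{'time': 9.55, 'position': [0.5179, -0.162, 0.1246], 'force': [-0.1729, 0.6705, 0.5644], 'width': 0.0028}
```

View pics/s4.png

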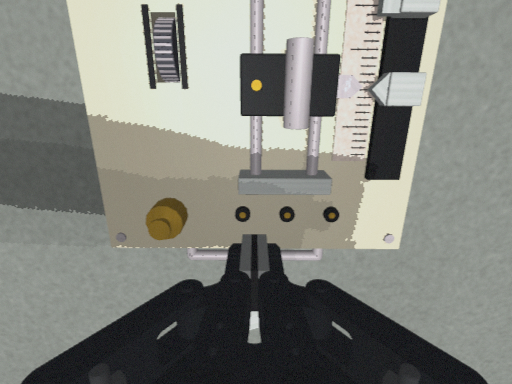

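Run:
```python
from h import *
import pickle
c=pickle.load(open("s4.pkl","rb"))["wrist"]
save("z4",cv2.resize(c["img"][60:120,320:430],None,fx=7,fy=7,interpolation=cv2.INTER_CUBIC))
for a,b,z in [((237,183),(331,183),.08),((242.5,214),(331,214),.065),((121,237.5),(389,238.5),.061)]:
    d=onz(c,*b,z)-onz(c,*a,z); print(np.arctan2(d[1],d[0]))
```

```text
-0.31870422114353514
-0.3184078958244327
-0.32235117254369494
```

View pics/z4.png

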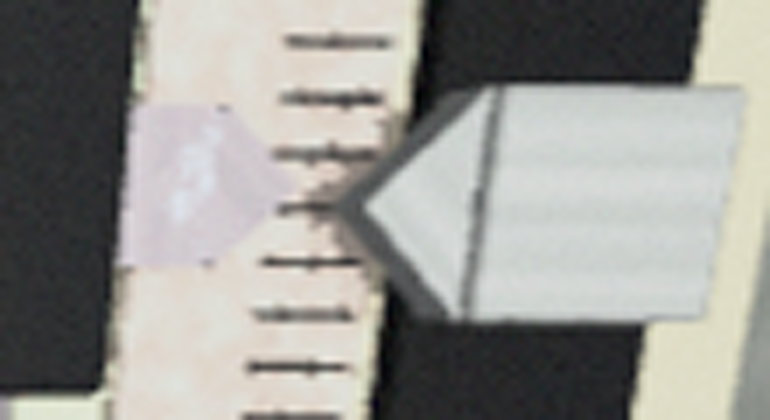

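```bash
cat > m.py <<'E'
from h import *
import pickle,sys
n,u,v,*L=sys.argv[1:]
c=pickle.load(open(n+".pkl","rb"))["wrist"]
def ty(u,v,z,y): q=onz(c,u,v,z); return -np.sin(y)*q[0]+np.cos(y)*q[1]
pu,pv,nu,nv=map(float,[u,v]+L)
for y in(-.3185,-.3215):
  for z in (.075,.08): print(y,z,"pointer-nose mm",1e3*(ty(pu,pv,.075,y)-ty(nu,nv,z,y)))
E
python3 m.py s4 $(python3 -c "print(320+290/7-.43,60+185/7-.43,320+362/7-.43,60+206/7-.43)")
```

```text
-0.3185 0.075 pointer-nose mm 1.8064446065985256
-0.3185 0.08 pointer-nose mm 1.8749411293529916
-0.3215 0.075 pointer-nose mm 1.7860535046960446
-0.3215 0.08 pointer-nose mm 1.860381124109689
```

```bash
python3 -m jog '[{"gripper":-1,"dx":0.04,"dy":-0.02,"dz":0,"roll":0},{"gripper":-1,"dx":0.08,"dy":-0.05,"dz":0,"roll":0},{"gripper":-1,"dx":0.119,"dy":-0.06,"dz":0,"roll":0},{"gripper":-1,"dx":0.119,"dy":-0.06,"dz":0.02,"roll":0},{"gripper":-1,"dx":0.119,"dy":-0.06,"dz":0.045,"roll":0},{"gripper":-1,"dx":0.119,"dy":-0.06,"dz":0.056,"roll":0},{"gripper":-1,"dx":0.119,"dy":-0.06,"dz":0.056,"roll":0},{"gripper":-1,"dx":0.119,"dy":-0.06,"dz":0.059,"roll":0},{"gripper":-1,"dx":0.119,"dy":-0.06,"dz":0.0595,"roll":0},{"gripper":-1,"dx":0.119,"dy":-0.06,"dz":0.0595,"roll":0}]'| grep -E "pos|force"; python3 -m jog '[{"gripper":-1,"dx":0,"dy":0,"dz":0.0003,"roll":0},{"gripper":-1,"dx":0,"dy":0,"dz":0.0003,"roll":0}]'| grep -E "pos|force"
```

```text
position: [0.4993, -0.0317, 0.0661]
force: [-0.1, -0.1, -0.3]
position: [0.4993, -0.0317, 0.0659]
force: [-0.4, -0.1, 5.6]
```

```bash
python3 -m jog '[{"gripper":-1,"dx":0,"dy":0,"dz":0.0002,"roll":0},{"gripper":-1,"dx":-0.001,"dy":0,"dz":0.0002,"roll":0},{"gripper":-1,"dx":-0.002,"dy":0,"dz":0.0002,"roll":0},{"gripper":-1,"dx":-0.003,"dy":0,"dz":0.0002,"roll":0},{"gripper":-1,"dx":-0.004,"dy":0,"dz":0.0002,"roll":0},{"gripper":-1,"dx":-0.004,"dy":0,"dz":0.0002,"roll":0},{"gripper":-1,"dx":-0.004,"dy":0,"dz":0.0002,"roll":0}]'| grep -E "pos|force"
python3 -m jog '[{"gripper":-1,"dx":0,"dy":0,"dz":-0.04,"roll":0},{"gripper":-1,"dx":0,"dy":0,"dz":-0.06,"roll":0},{"gripper":-1,"dx":-0.04,"dy":0.03,"dz":-0.06,"roll":0},{"gripper":-1,"dx":-0.08,"dy":0.06,"dz":-0.06,"roll":0},{"gripper":-1,"dx":-0.115,"dy":0.06,"dz":-0.06,"roll":0},{"gripper":-1,"dx":-0.115,"dy":0.06,"dz":-0.06,"roll":0},{"gripper":-1,"dx":-0.115,"dy":0.06,"dz":-0.06,"roll":0},{"gripper":-1,"dx":-0.115,"dy":0.06,"dz":-0.06,"roll":0}]' | grep -E "pos|force"; python3 shot.py s5;python3 - <<'E'
from h import *
import pickle
c=pickle.load(open("s5.pkl","rb"))["wrist"]
save("z5",cv2.resize(c["img"][60:120,320:430],None,fx=7,fy=7,interpolation=cv2.INTER_CUBIC))
E
```

```text
position: [0.4984, -0.0346, 0.0659]
force: [0.4, 2.5, 6.7]
position: [0.5176, -0.1623, 0.1244]
force: [0.7, 0.1, 0.2]
{'time': 12.4, 'position': [0.5179, -0.162, 0.1247], 'force': [0.0043, -0.2374, -0.5449], 'width': 0.0024}
```

View pics/z5.png

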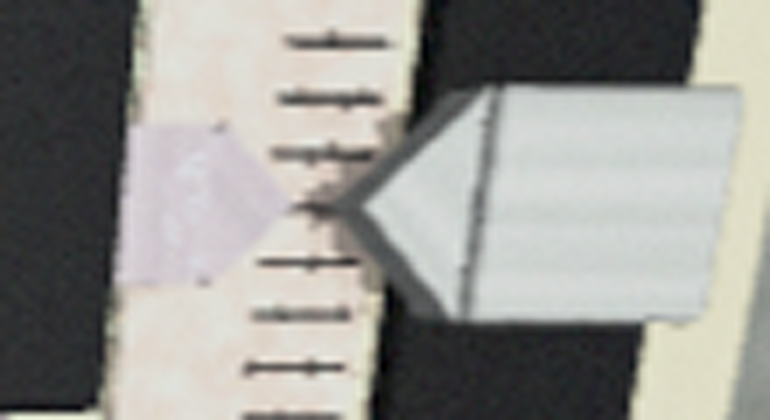

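```bash
python3 m.py s5 $(python3 -c "print(320+288/7-.43,60+206/7-.43,320+362/7-.43,60+206/7-.43)")
python3 - <<'E'
from h import *
import pickle
c=pickle.load(open("s1.pkl","rb"))["wrist"]
g=cv2.GaussianBlur(c["img"],(3,3),0).max(2)
m=(g[15:100,195:280]<60).astype(np.uint8)
k,l,s,ce=cv2.connectedComponentsWithStats(m); i=1+np.argmax(s[1:,4]); px=ce[i]+[195,15]; print(s[i],px)
st=robot.state(); T=st["position"]; Rt=R.from_rotvec(st["tcp_rot"]).as_matrix()
for z in(.07,.075,.08): q=onz(c,*px,z); print(q.round(4),(Rt.T@(q-T)).round(4))
# two-view height check with initial wrist shot
c0=pickle.load(open("c0.pkl","rb"))["wrist"]
print(tri([(c,*px),(c0,160,108)]))
E
```

```text
-0.3185 0.075 pointer-nose mm 0.0068323853329582684
-0.3185 0.08 pointer-nose mm 0.07509469368702226
-0.3215 0.075 pointer-nose mm -0.013442720774234362
-0.3215 0.08 pointer-nose mm 0.06065272825850343
[  22   20   38   43 1238] [235.99273021  56.01857835]
[0.5273 0.0706 0.07  ] [ 0.2238 -0.0642  0.0548]
[0.5274 0.07   0.075 ] [ 0.2232 -0.0639  0.0498]
[0.5275 0.0694 0.08  ] [ 0.2227 -0.0636  0.0448]
[0.52726791 0.07046129 0.07247193]
```

```bash
python3 -m jog '[{"gripper":-1,"dx":0.04,"dy":-0.04,"dz":0,"roll":0},{"gripper":-1,"dx":0.08,"dy":-0.064,"dz":0,"roll":0},{"gripper":-1,"dx":0.12,"dy":-0.064,"dz":0,"roll":0},{"gripper":-1,"dx":0.16,"dy":-0.064,"dz":0,"roll":0},{"gripper":-1,"dx":0.2,"dy":-0.064,"dz":0,"roll":0},{"gripper":-1,"dx":0.223,"dy":-0.064,"dz":0,"roll":0},{"gripper":-1,"dx":0.223,"dy":-0.064,"dz":0.02,"roll":0},{"gripper":-1,"dx":0.223,"dy":-0.064,"dz":0.035,"roll":0},{"gripper":-1,"dx":0.223,"dy":-0.064,"dz":0.04,"roll":0},{"gripper":-1,"dx":0.223,"dy":-0.064,"dz":0.04,"roll":0}]'| grep -E "pos|force"; python3 -m jog '[{"gripper":-1,"dx":0,"dy":0,"dz":0.002,"roll":0},{"gripper":-1,"dx":0,"dy":0,"dz":0.002,"roll":0},{"gripper":-1,"dx":0,"dy":0,"dz":0.002,"roll":0}]'| grep -E "pos|force"
```

```text
position: [0.5266, 0.0692, 0.084]
force: [-0.3, -0.1, -0.6]
position: [0.5283, 0.0685, 0.0835]
force: [1.2, 0.7, -0.5]
```

```bash
for i in 1 2 3; do python3 -m jog '[{"gripper":-1,"dx":0,"dy":0,"dz":0.001,"roll":0},{"gripper":-1,"dx":0,"dy":0,"dz":0.002,"roll":0},{"gripper":-1,"dx":0,"dy":0,"dz":0.002,"roll":0},{"gripper":-1,"dx":0,"dy":0,"dz":0.002,"roll":0}]'| grep -E "pos|force"; done
```

```text
position: [0.5282, 0.0685, 0.0811]
force: [0.8, -0.3, 1.0]
position: [0.5282, 0.0685, 0.079]
force: [0.8, -0.8, 2.9]
position: [0.5282, 0.0685, 0.077]
force: [2.0, -1.4, 2.7]
```

```bash
for i in 1 2 3; do python3 -m jog '[{"gripper":-1,"dx":0,"dy":0,"dz":0.001,"roll":0},{"gripper":-1,"dx":0,"dy":0,"dz":0.001,"roll":0},{"gripper":-1,"dx":0,"dy":0,"dz":0.001,"roll":0}]'| grep -E "pos|force"; done
```

```text
position: [0.5282, 0.0685, 0.0761]
force: [1.4, -2.0, 5.2]
position: [0.5282, 0.0685, 0.0759]
force: [-0.3, -2.5, 9.1]
position: [0.5282, 0.0685, 0.0758]
force: [-2.3, -2.3, 15.6]
```

```bash
python3 -m jog '[{"gripper":-1,"dx":0,"dy":0,"dz":-0.005,"roll":0},{"gripper":-1,"dx":0,"dy":0,"dz":-0.02,"roll":0},{"gripper":-1,"dx":0,"dy":0,"dz":-0.06,"roll":0},{"gripper":-1,"dx":-0.04,"dy":0.03,"dz":-0.06,"roll":0},{"gripper":-1,"dx":-0.09,"dy":0.06,"dz":-0.06,"roll":0},{"gripper":-1,"dx":-0.14,"dy":0.06,"dz":-0.06,"roll":0},{"gripper":-1,"dx":-0.18,"dy":0.06,"dz":-0.06,"roll":0},{"gripper":-1,"dx":-0.22,"dy":0.06,"dz":-0.06,"roll":0},{"gripper":-1,"dx":-0.22,"dy":0.06,"dz":-0.06,"roll":0},{"gripper":-1,"dx":-0.22,"dy":0.06,"dz":-0.06,"roll":0}]' | grep -E "pos|force"; python3 -m jog '[{"gripper":-1,"dx":0,"dy":0,"dz":0,"roll":0},{"gripper":-1,"dx":0,"dy":0,"dz":0,"roll":0}]'| grep -E "pos|force"; python3 shot.py s6;python3 - <<'E'
from h import *
import pickle
c=pickle.load(open("s6.pkl","rb"))
a=cv2.resize(c["wrist"]["img"][60:120,320:430],(770,300),interpolation=cv2.INTER_CUBIC)
b=cv2.resize(c["scene"]["img"][120:300,110:380],(385,257)); d=cv2.resize(c["side"]["img"][150:384,160:360],(385,257))
save("z6",np.vstack([a,np.hstack([b,d])]))
E
```

```text
position: [0.5135, -0.1586, 0.1325]
force: [-0.3, 1.0, -0.0]
position: [0.515, -0.1574, 0.1334]
force: [0.2, 0.2, -0.3]
{'time': 17.15, 'position': [0.5154, -0.1579, 0.1337], 'force': [0.3239, 0.0304, -0.1825], 'width': -0.0014}
```

View pics/z6.png

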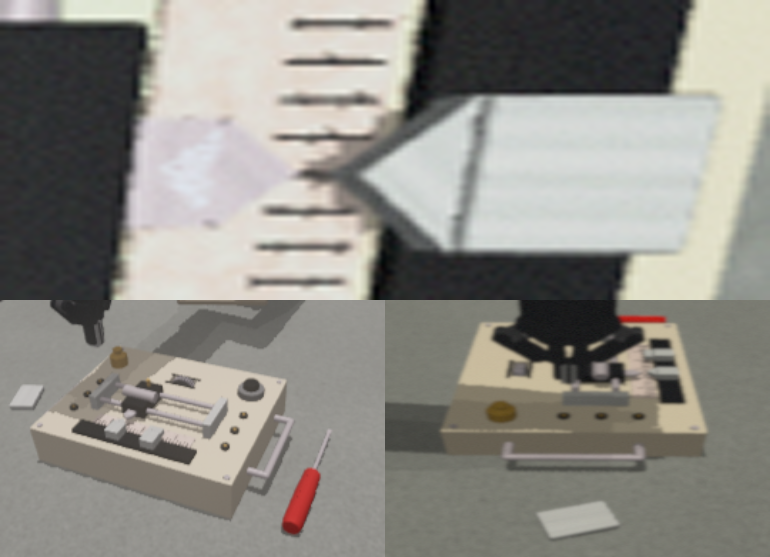

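Still aligned: the pointer tip is at (295,173) and the nose at (360,174) in the crop. The key is up, and the loose things are in place.

```bash
python3 -c "
from rig import robot
print(robot.job_done())"
```

```text
the job is handed in; nothing more can be done
None
```

The job is done and handed in at about 17 s on the robot's clock, inside the 64 s limit.

- **Wheel and carriage:** I rolled the thumbwheel to -y with the shut fingertip, in three long strokes and one short correction. The near-vertical wrist view then showed the pointer within about 0.1 mm of the pointed marker's nose. It was still lined up in the last picture, after the key press.
- **Zero key:** With the finger off the wheel, I pressed the key about 6 mm, from first contact near z = 0.082 m to a hard stop near 0.076 m, reaching 15.6 N. I then lifted straight off, and it looked up again in the last scene picture. "Fully down" rests on this force and travel, because nothing reads the key's travel directly.
- **Wheel force:** The press was 5 to 10 N for most of the rolling. It reached about 14 N at the end of the first stroke, above the 5 to 12 N range but well under the 30 N limit.
- **Rest of the scene:** In the last pictures the weight and plate look undisturbed, as does the screwdriver in the scene view. I judged that by eye only. The force reading was about zero with the arm clear of everything.

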